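# Present a polished specimen to the reflectance meter without touching it

### The job

Open the dust shutter of the reflectance meter by sliding its orange tab all the way towards the console, to its end stop. Then take the dark red resin specimen out of the rack, lift it over the things standing between, and finish while still holding it level and centred over the meter's round port, its polished underside about 7 mm above the port, so that the meter can read it. The polish must not be scratched, so the specimen must never touch the meter; leave the other specimens and the carton, bottle and case where they stand.

Things in the scene. Friction and masses are not known exactly. Their poses are not given: they have to be found in the camera images.
- meter: Bench reflectance meter, fixed to the desk: white housing 150 mm long (its x) x 100 mm wide (its y) with a level dark top plate 45 mm above the desk and a sloped grey console with screen and keys at its front end. Origin: centre of its underside; its x axis points from the console to the rear, y to the left, z up. The console covers x = -77 to -31 mm and is nowhere higher than 49 mm.
- port (a point): Centre of the mouth of the round measuring port, 24 mm wide, in the meter's level top plate, flush with the plate (45 mm above the desk, 44.5 mm behind the meter's origin along its x). Axes as the meter's; z up.
- shutter (a joint): Travel in m of the shutter under the top plate, moved by the tab: 0 = port covered, 0.028 = end stop, port clear. It grows as the tab slides along the meter's -x, towards the console. It may start anywhere from 0 to 0.008; about 2 N of friction, no spring, stays where it is left.
- tab (a point): Centre of the orange thumb tab of the shutter, 14 mm (meter's x) x 16 mm (y) x 20 mm high, standing on the top plate: the point is 10.5 mm above the plate, the tab's top 20.5 mm above it. Axes as the meter's. Nothing else stands on the plate.
- rack: Grey specimen rack, fixed to the desk, 142 mm long (its x, which lies across the robot's view) x 58 mm x 10 mm high, with three round recesses 34 mm wide and 5 mm deep on its long axis, at x = -46, 0, +46 mm. Origin: centre of its underside. Behind it to the right stands the fixed microscope: its eyepieces, 0.31 to 0.45 m above the desk, reach forward to x = 0.48 m and left to y = 0.16 m (robot's frame), so keep a raised wrist clear of them.
- red_mount: The specimen to present: dark red resin cylinder, 30 mm across, 16 mm high, 18 to 31 g, with a white label on its top and the polished face underneath. Stands upright in one of the rack's recesses (any of the three), so 11 mm of it stand above the rack. Origin: centre of its underside; z up.
- black_mount_a: Black resin cylinder, 30 mm across, 19 mm high, in another recess; leave it. Origin: centre of its underside.
- black_mount_b: Black resin cylinder, 30 mm across, 13 mm high, in another recess; leave it. Origin: centre of its underside.
- carton: Yellow lamp carton, 46 x 46 mm, 62 mm high, standing loose between rack and meter. Origin: centre of its underside.
- amber_bottle: Amber bottle with white cap, 46 mm across, 85 mm high, standing loose between rack and meter. Origin: centre of its underside.
- black_case: Black round case, 43 mm across, 54 mm high, standing loose between rack and meter. Origin: centre of its underside.

How it is judged:
By the outcome, as a careful person would: the job done as asked, in the order asked, and still so for the second after the job is handed in, while the arm keeps its last pose, push and grip.
It also fails if it takes over 48 s, if anything falls off the work surface, if the arm or the gripper's body presses on something with over 40 N, if the wrist force passes 120 N, or if a joint passes its speed limit or range.

### The arm

A 6-joint arm with a two-finger parallel gripper is mounted at the origin on a cart in front of the work surface, level with it; the furniture and walls round the work are solid. World frame = base frame: x ahead of the robot, y to its left, z up, the work surface at z = 0. Lengths are in mm, angles in rad, forces in N, time in s.
With the tool pointing down it reaches from about 300 to 850 mm from the base axis. Payload 4.2 kg.
Tool frame: the origin (TCP) lies midway between the tips of the shut fingers; the grasp point (between the pads) lies grasp_offset behind it (grasp_offset is the distance from the TCP to the grasp point, in mm); z points along the fingers, y is the line along which they close (so a half turn about z gives the same grasp; the last joint's range is limited). The gripper opens to 91 mm and grips with 3 to 60 N. Pads are 32 mm wide; open, the fingers measure 118 mm over their backs; the gripper's body (76 mm by 178 mm) begins 60 mm behind the grasp point.
Start: joints at [-1.319, 0.32, 1.565, -0, 1.257, -0.02], TCP at [154.37, -553.907, 213.976] pointing down, gripper open.
Joint ranges: [-3.11, 3.11], [-0.84, 2.01], [0.21, 2.61], [-1.34, 4.49], [0.05, 2.63], [-2.56, 2.56]. Speed limits (rad/s): [2.57, 2.57, 3.14, 3.14, 3.14, 3.14].

### API

Orientations are given as a unit quaternion [x, y, z, w].
In Python, from plant import state, grab_frame, camera_model, close_job, grasp_offset gives the robot as it stands.
- The arm moves only by the tool servo_tool, never from a script. Its argument "commands" is a list that holds one entry, the list of rows, each a list of 4 numbers: the shift along the tool's x, y, z in cm, then the turn about the tool's z in degrees. A call has 1 to 20 rows; each row shifts and turns the commanded pose from where the row before left it, along the tool's axes as they then stand; what a row does not reach is not made up. A row lasts 1/8 s, in which the tool goes at most 62.5 mm and 10.7 degrees, less where a joint would pass 70% of its speed; a pose out of reach is approached as far as the arm can. A call with a gripper value outside its range is refused whole. "fingers" is the opening, from -1 (shut) to 1 (fully open), set as the call begins (left out, the last holds). The fingers move at their own pace and stop on an object; the grip force is fixed at half the most. Time passes only in rows, so rows that do not move let the fingers close. It gives the time, the measured TCP pose, the force, the opening and the grip force at its end, in the units of the state.
- state(): the state, without advancing time (a new reading comes with each control period).
- grab_frame(name): name is "side" or "top"; returns the picture (384x512x3 uint8, red, green, blue); there is no depth.
- camera_model(name): a dict with "mtx" (3x3 intrinsics, pixels), "dist" ([k1, k2, p1, p2, k3] as OpenCV has them; the pictures are not rectified), "extrinsics" (4x4, takes a point from camera to world coordinates). Camera axes: x right, y down, z forward; pixel columns grow to the right and rows downward; lengths in mm; the calibration is good to about 2 mm. A picture is of the moment at which its call begins. camera_model takes no time and is no camera call.
- close_job(): hands the job in; it is judged then, once.
The state is a dict: "t": time; "joint_pos": joint angles; "joint_velocities": joint speeds; "joint_efforts": joint torques, N m; "eef_pos": TCP position; "tool_rot": TCP orientation; "force": force on the tool from outside, world axes, zero at the start; "ft_torque": the same for the moment, N m; "width": finger opening in mm; "gripper_force": force on a finger pad.
Only numpy, scipy, OpenCV 4.12 (cv2) and the standard library are available. Lean on these libraries where they do the work, as an engineer would, in place of code of your own. Each camera call takes 0.05 s, during which the arm holds its last target. There are 200 camera calls.

## Working session

There is one attempt and no reset: what is moved stays moved. The work goes in short steps, Python scripts to look and compute and a tool call to move; the robot and the scene stay as the last step left them, time stands still between calls to the robot, and variables do not carry over. Pictures are saved under pics/ and viewed, at most 10 in all, crops included, and the job is handed in when it is done.

Besides the shell and the picture viewer there is one more tool, called after "Call:" by a JSON object that holds its "api" and its "payload". servo_tool: Moves the arm, as the interface text tells. Its arguments: {"type":"object","properties":{"commands":{"type":"array"},"fingers":{"type":"number"}},"required":["commands"]}

```bash
mkdir -p pics; python3 - <<'E'
from plant import *
import cv2,numpy as np
s=state();print(s['t'],s['eef_pos'],s['tool_rot'],s['width'],grasp_offset if not callable(grasp_offset) else grasp_offset())
for n in('side','top'):
    f=grab_frame(n);cv2.imwrite(f'pics/{n}0.png',cv2.cvtColor(cv2.resize(f,(800,600)),cv2.COLOR_RGB2BGR));np.save(f'{n}0.npy',f)
    m=camera_model(n);print(n,m['mtx'],m['dist'],m['extrinsics'])
E
```

```text
0.0 [ 154.24182802 -553.40819522  213.14081334] [ 9.90781265e-01  1.35468573e-01 -1.14575297e-04 -8.58833109e-04] 91.28354052828847 18.8
side [[463.99957282   0.         255.21288027]
 [  0.         463.99957282 189.56065677]
 [  0.           0.           1.        ]] [-0.1523047  0.         0.         0.         0.       ] [[ 9.73885717e-01 -1.22104137e-01  1.91408435e-01  3.34138873e+02]
 [-2.26216833e-01 -4.50198040e-01  8.63798396e-01 -4.64107356e+02]
 [-1.93016555e-02 -8.84540731e-01 -4.66063452e-01  4.92038417e+02]
 [ 0.00000000e+00  0.00000000e+00  0.00000000e+00  1.00000000e+00]]
top [[409.4107584    0.         254.84705666]
 [  0.         409.4107584  197.59033042]
 [  0.           0.           1.        ]] [-0.12495532  0.          0.          0.          0.        ] [[ 1.33536671e-02 -9.82605969e-01  1.85222002e-01  3.38675937e+02]
 [-9.99667354e-01 -1.72070098e-02 -1.92120020e-02  3.08624564e+02]
 [ 2.20649446e-02 -1.84903838e-01 -9.82508885e-01  9.05692334e+02]
 [ 0.00000000e+00  0.00000000e+00  0.00000000e+00  1.00000000e+00]]
```

View pics/top0.png

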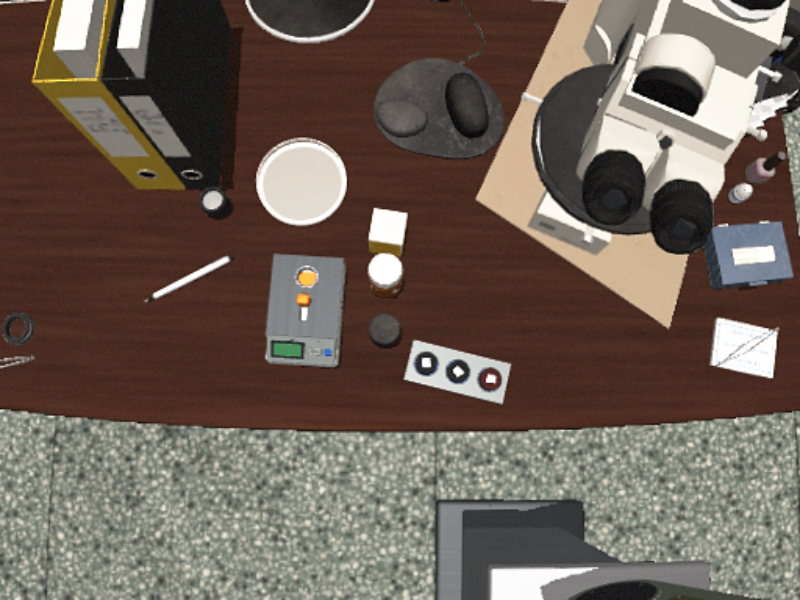

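View pics/side0.png

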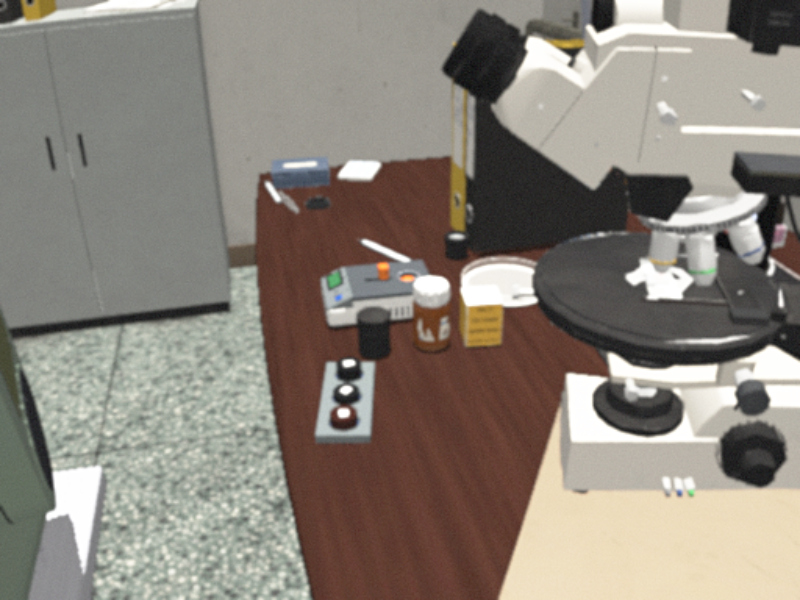

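Top view (800 px scale): meter near (305,310) with port (307,276), tab (303,299) and console towards the robot; carton (388,230), bottle (386,275), case (385,330), rack (457,372) with the red specimen at its right end (490,379). The side view agrees.

```bash
cat > h.py <<'E'
import cv2,numpy as np
from plant import *
def cast(n,px,z):
    m=camera_model(n);px=np.array(px,float).reshape(-1,1,2)
    u=cv2.undistortPoints(px,m['mtx'],np.array(m['dist'])).reshape(-1,2)
    E=m['extrinsics'];d=np.c_[u,np.ones(len(u))]@E[:3,:3].T;o=E[:3,3]
    return (o+d*((z-o[2])/d[:,2])[:,None])
def ray(n,p):
    E=camera_model(n)['extrinsics'];o=E[:3,3];q=cast(n,[p],0)[0];d=q-o;return o,d/np.linalg.norm(d)
def tri(pt,ps):
    o1,d1=ray('top',pt);o2,d2=ray('side',ps)
    A=sum(np.eye(3)-np.outer(d,d) for d in(d1,d2));b=sum((np.eye(3)-np.outer(d,d))@o for o,d in((o1,d1),(o2,d2)))
    p=np.linalg.solve(A,b);return p,np.linalg.norm(np.cross(p-o1,d1))
def blobs(mask,roi,amin=6):
    x0,y0,x1,y1=roi;m=np.zeros_like(mask,np.uint8);m[y0:y1,x0:x1]=mask[y0:y1,x0:x1]
    n,l,s,c=cv2.connectedComponentsWithStats(m.astype(np.uint8))
    return [(c[i].round(2),s[i,4],s[i,:4]) for i in range(1,n) if s[i,4]>=amin],l
E
python3 - <<'E'
from h import *
np.set_printoptions(suppress=True,precision=1)
T=np.load('top0.npy');S=np.load('side0.npy')
def hsv(f):return cv2.cvtColor(f,cv2.COLOR_RGB2HSV)
h=hsv(T);hs=hsv(S)
org=lambda h:(h[...,0]<22)&(h[...,1]>150)&(h[...,2]>150)
wht=lambda h:(h[...,1]<60)&(h[...,2]>200)
for n,hh,roi in(('top',h,(165,160,225,240)),('side',hs,(195,160,285,200))):
    print(n,'orange',[(c,a,b) for c,a,b in blobs(org(hh),roi)[0]])
for n,hh,roi in(('top',h,(255,215,330,260)),('side',hs,(195,225,245,285))):
    print(n,'white',[(c,a,b) for c,a,b in blobs(wht(hh),roi)[0]])
# housing / rack outlines in top: low saturation
g=(h[...,1]<90)&(h[...,2]>70)
for nm,roi,z in(('meter',(165,158,226,240),45),('rack',(255,213,330,262),10)):
    m=np.zeros(g.shape,np.uint8);x0,y0,x1,y1=roi;m[y0:y1,x0:x1]=g[y0:y1,x0:x1]
    cs=max(cv2.findContours(m,0,2)[0],key=cv2.contourArea);r=cv2.minAreaRect(cs);b=cv2.boxPoints(r)
    print(nm,r,'\n',b,'\n',cast('top',b,z))
big=np.vstack([np.hstack([cv2.resize(T[155:245,165:255],(400,400),interpolation=2),cv2.resize(T[200:270,255:325],(400,400),interpolation=2)])])
cv2.imwrite('pics/crop1.png',big[...,::-1])
E
```

```text
top orange [(array([196. , 177.9]), np.int32(68), array([191, 174,  11,   9], dtype=int32)), (array([193.5, 190.9]), np.int32(46), array([190, 188,   8,   7], dtype=int32))]
side orange [(array([244.8, 172.7]), np.int32(59), array([242, 168,   6,  11], dtype=int32)), (array([260.2, 176.5]), np.int32(13), array([257, 176,   7,   2], dtype=int32))]
top white [(array([292.3, 237.6]), np.int32(983), array([259, 218,  68,  40], dtype=int32)), (array([272.3, 231.7]), np.int32(31), array([270, 229,   6,   6], dtype=int32)), (array([292.6, 237.2]), np.int32(28), array([290, 234,   7,   7], dtype=int32)), (array([313.8, 242.1]), np.int32(29), array([311, 240,   7,   5], dtype=int32))]
side white [(array([222.7, 231.9]), np.int32(31), array([219, 230,   8,   5], dtype=int32)), (array([208.9, 255.7]), np.int32(174), array([204, 233,  11,  44], dtype=int32)), (array([233.3, 255.9]), np.int32(200), array([226, 233,  12,  44], dtype=int32)), (array([221., 249.]), np.int32(29), array([218, 247,   7,   5], dtype=int32)), (array([219.4, 263.7]), np.int32(41), array([216, 261,   8,   6], dtype=int32))]
meter ((194.40858459472656, 198.23397827148438), (48.49676513671875, 70.87989044189453), 4.236394882202148) 
 [[167.6 231.8]
 [172.8 161.1]
 [221.2 164.7]
 [216.  235.4]] 
 [[424.3 474.9  45. ]
 [578.7 471.6  45. ]
 [572.4 365.8  45. ]
 [418.7 372.5  45. ]]
rack ((292.5294189453125, 237.38238525390625), (65.7271499633789, 27.163990020751953), 14.03624439239502) 
 [[257.4 242.6]
 [263.9 216.2]
 [327.7 232.2]
 [321.1 258.5]] 
 [[407.6 284.3  10. ]
 [466.  270.5  10. ]
 [432.5 128.9  10. ]
 [374.5 144.4  10. ]]
```

View pics/crop1.png

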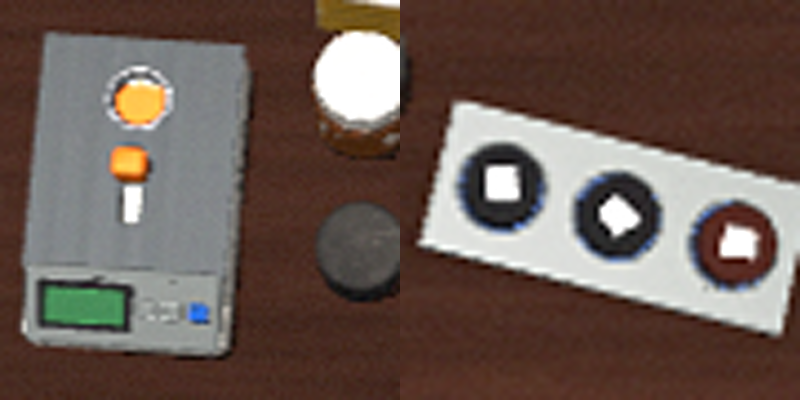

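```bash
python3 - <<'E'
from h import *
np.set_printoptions(suppress=True,precision=1)
c1=lambda p:(165+(p[0]+.5)/4.444-.5,155+(p[1]+.5)/4.444-.5)
print('red label z21',cast('top',[(313.8,242.1)],21),cast('side',[(219.4,263.7)],21),tri((313.8,242.1),(219.4,263.7)))
T=np.load('top0.npy').astype(int);m=((T[...,0]-T[...,2]>20)&(T.sum(2)<330)).astype(np.uint8)
b,l=blobs(m,(300,228,326,252));print([(c,a,s) for c,a,s in b])
print('blacks',cast('top',[(272.3,231.7)],24),cast('top',[(292.6,237.2)],18), cast('side',[(222.7,231.9)],24),cast('side',[(221,249)],18))
print('tab',tri((193.5,190.9),(244.8,172.7)),cast('top',[c1((129,160))],65.5))
print('port',cast('top',[c1((139,97))],45))
print('plate corners RL,RR,FL,FR',cast('top',[c1(p) for p in((45,33),(246,45),(25,265),(231,275))],45))
h=T; s=1.5625
print('case top z54',cast('top',[(385/s,329/s)],54),'bottle cap85',cast('top',[(386/s,270/s)],85),'carton62',cast('top',[(389/s,224/s)],62))
E
```

```text
red label z21 [[409.4 162.   21. ]] [[408.9 164.2  21. ]] (array([409. , 162.3,  22.4]), np.float64(0.2999058840007855))
[(array([319.2, 229.1]), np.int32(45), array([309, 228,  17,   5], dtype=int32)), (array([313.5, 242.3]), np.int32(110), array([307, 236,  14,  14], dtype=int32)), (array([324.5, 247.3]), np.int32(19), array([323, 241,   3,  11], dtype=int32))]
blacks [[430.5 252.6  24. ]] [[419.7 207.9  18. ]] [[430.1 255.2  24. ]] [[419.1 210.2  18. ]]
tab (array([509.4, 421.9,  58.3]), np.float64(1.1185722177797106)) [[509.7 420.6  65.5]]
port [[545.2 419.8  45. ]]
plate corners RL,RR,FL,FR [[576.7 467.4  45. ]
 [572.2 368.5  45. ]
 [461.8 471.2  45. ]
 [458.7 372.3  45. ]]
case top z54 [[471.2 309.4  54. ]] bottle cap85 [[545.2 309.4  85. ]] carton62 [[616.4 306.4  62. ]]
```

Call:
{"api": "servo_tool", "payload": {"commands": [[[3.25, -3.0, 0, 0], [3.25, -3.0, 0, 0], [3.25, -3.0, 0, 0], [3.25, -3.0, 0, 0], [3.25, -3.0, 0, 0], [3.25, -3.0, 0, 0], [3.25, -3.0, 0, 0], [3.25, -3.0, 0, 0], [1.45, -4.8, 0, 0], [1.45, -4.8, 0, 0], [1.45, -4.8, 0, 0], [1.45, -4.8, 0, 0], [1.45, -4.8, 0, 0], [1.45, -4.8, 0, 0], [1.45, -4.8, 0, 0], [1.45, -4.8, 0, 0], [0, 0, 0, 0]]], "fingers": -1}}

```text
t: 2.22
eef_pos: [348.7, 150.6, 213.6]
tool_rot: [0.99, 0.138, -0.0, -0.0]
force: [-0.1, 0.4, -0.7]
width: 0.4
gripper_force: 0.0
```

Call:
{"api": "servo_tool", "payload": {"commands": [[[0, 0, 0, -10.3], [0, 0, 0, -10.3], [0, 0, 0, -10.3], [0, 0, 0, -10.3], [0, 0, 0, -10.3], [0, 0, 0, -10.3], [0, 0, 0, -10.3], [0, 0, 0, 0], [0, 0, 0, 0]]]}}

```text
t: 3.35
eef_pos: [349.0, 147.5, 213.8]
tool_rot: [0.722, 0.691, -0.0, 0.0]
force: [-0.3, 0.1, 0.9]
width: 0.4
gripper_force: 0.0
```

Call:
{"api": "servo_tool", "payload": {"commands": [[[5, 1, 0, 0], [5, 1, 0, 0], [5, 1, 0, 0], [5, 1, 0, 0], [2, 3.5, 0, 0], [2, 3.5, 0, 0], [2, 3.5, 0, 0], [2, 3.5, 0, 0], [0, 0, 3.5, 0], [0, 0, 3.5, 0], [0, 0, 3.5, 0], [0, 0, 1.5, 0], [0, 0, 0.5, 0], [0, 0, 0, 0], [0, 0, 0, 0]]]}}

```text
t: 5.22
eef_pos: [541.0, 421.1, 90.5]
tool_rot: [0.721, 0.693, 0.001, 0.0]
force: [-0.0, -0.7, 0.4]
width: 0.3
gripper_force: 0.0
```

```bash
python3 - <<'E'
from h import *
s=state();print(s['eef_pos'],s['tool_rot'])
T=grab_frame('top');S=grab_frame('side')
np.save('top1.npy',T);np.save('side1.npy',S)
big=np.hstack([cv2.resize(T[140:240,165:265],(400,400),interpolation=2),cv2.resize(S[100:200,195:295],(400,400),interpolation=2)])
cv2.imwrite('pics/crop2.png',big[...,::-1])
E
```

```text
[541.01258051 421.13260602  90.45773536] [7.21387444e-01 6.92530324e-01 1.36473532e-03 2.06956264e-04]
```

View pics/crop2.png

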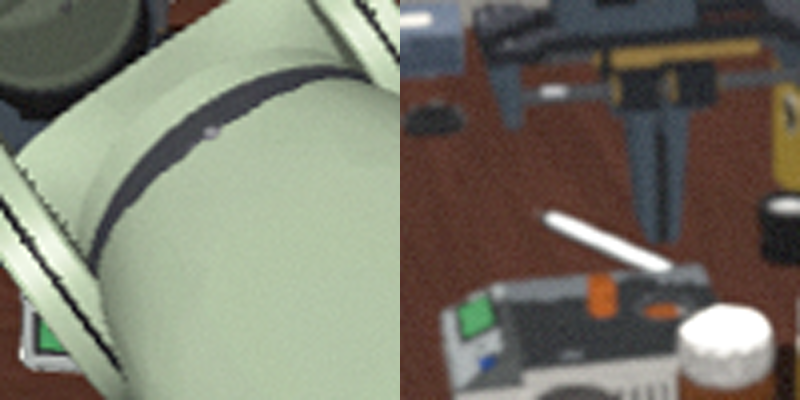

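Top view is blocked by the arm. The side crop shows the shut tips at (655,240), above the port (660,308) and behind the tab (602,295), as planned.

Call:
{"api": "servo_tool", "payload": {"commands": [[[0, 0, 1.5, 0], [0, 0, 1.5, 0], [0, 0, 0.9, 0], [0, 0, 0, 0], [0, -0.6, 0, 0], [0, -0.6, 0, 0], [0, 0, 0, 0]]]}}

```text
t: 6.2
eef_pos: [527.8, 421.3, 50.4]
tool_rot: [0.721, 0.693, 0.0, 0.0]
force: [0.4, -0.1, 0.3]
width: 0.7
gripper_force: 0.0
```

Call:
{"api": "servo_tool", "payload": {"commands": [[[0, -0.4, 0, 0], [0, -0.4, 0, 0], [0, -0.4, 0, 0], [0, -0.4, 0, 0], [0, 0, 0, 0]]]}}

```text
t: 6.82
eef_pos: [511.9, 421.9, 50.1]
tool_rot: [0.721, 0.693, -0.0, -0.0]
force: [1.8, -0.3, -0.5]
width: 0.9
gripper_force: 0.6
```

Call:
{"api": "servo_tool", "payload": {"commands": [[[0, -0.3, 0, 0], [0, -0.3, 0, 0], [0, 0, 0, 0]]]}}

```text
t: 7.2
eef_pos: [505.9, 422.0, 49.8]
tool_rot: [0.721, 0.693, -0.0, -0.0]
force: [1.1, 1.1, 1.0]
width: 0.5
gripper_force: 0.7
```

Call:
{"api": "servo_tool", "payload": {"commands": [[[0, -0.3, 0, 0], [0, 0, 0, 0]]]}}

```text
t: 7.45
eef_pos: [504.9, 422.1, 49.9]
tool_rot: [0.721, 0.693, 0.001, 0.001]
force: [5.8, -0.4, -0.3]
width: 0.5
gripper_force: 2.9
```

Call:
{"api": "servo_tool", "payload": {"commands": [[[0, -0.2, 0, 0], [0, 0, 0, 0]]]}}

```text
t: 7.7
eef_pos: [504.8, 422.1, 50.0]
tool_rot: [0.721, 0.693, 0.003, 0.002]
force: [9.9, -0.7, -2.6]
width: 0.2
gripper_force: 5.0
```

Call:
{"api": "servo_tool", "payload": {"commands": [[[0, -0.2, 0, 0], [0, 0, 0, 0], [0, 0.8, 0, 0], [0, 0.8, 0, 0], [0, 0, -2, 0], [0, 0, -5, 0], [0, 0, -5, 0], [0, 0, 0, 0]]]}}

```text
t: 8.7
eef_pos: [516.8, 423.2, 174.8]
tool_rot: [0.721, 0.693, 0.004, 0.0]
force: [-0.2, 0.8, -0.3]
width: 0.2
gripper_force: 0.0
```

```bash
python3 - <<'E'
from h import *
s=state();print(s['eef_pos'],s['tool_rot'],s['joint_pos'])
S=grab_frame('side');np.save('side2.npy',S)
h=cv2.cvtColor(S,cv2.COLOR_RGB2HSV);m=(h[...,0]<22)&(h[...,1]>150)&(h[...,2]>150)
for c,a,b in blobs(m,(195,155,285,200),3)[0]:print(c,a,b,cast('side',[c],55.5))
print(cast('side',[(244.8,172.7)],55.5))
E
```

```text
[516.77094269 423.19925678 174.76904774] [7.21257363e-01 6.92654418e-01 4.20038699e-03 1.75800043e-04] [6.68729020e-01 4.85881679e-01 1.40000330e+00 4.84070919e-04
 1.24731210e+00 7.09030863e-01]
[234.91 174.58] 45 [233 170   5  10] [[486.82040928 423.91381164  55.5       ]]
[[509.35183077 427.3804669   55.5       ]]
```

Call:
{"api": "servo_tool", "payload": {"commands": [[[-3.2, -2.55, 1.1, 0], [-3.2, -2.55, 1.1, 0], [-3.2, -2.55, 1.1, 0], [-3.2, -2.55, 1.1, 0], [0, 0, 0, 5.5], [0, 0, 0, 5.5], [-3.35, 0.8, 0, 0], [-3.35, 0.8, 0, 0], [-3.35, 0.8, 0, 0], [-3.35, 0.8, 0, 0], [0, 0, 2, 0], [0, 0, 2, 0], [0, 0, 0, 0], [0, 0, 0, 0]]], "fingers": 0.3}}

```text
t: 10.5
eef_pos: [408.1, 160.1, 85.7]
tool_rot: [0.784, 0.62, -0.001, -0.0]
force: [0.1, -0.4, 0.4]
width: 59.3
gripper_force: 0.0
```

```bash
python3 - <<'E'
from h import *
s=state();p=s['eef_pos'];q=s['tool_rot'];print(p,q,s['width'])
from scipy.spatial.transform import Rotation as R
M=R.from_quat(q).as_matrix();print(np.degrees(np.arctan2(M[1,0],M[0,0])),M[:,2])
print('cm',M.T@(np.array([409.3,162.5,13])-p)/10)
S=grab_frame('side');np.save('side3.npy',S)
cv2.imwrite('pics/s3.png',cv2.resize(S[160:300,150:300],(600,560),interpolation=2)[...,::-1])
E
```

```text
[408.11204    160.10281657  85.73286276] [ 7.84335245e-01  6.20336913e-01 -5.48345593e-04 -1.92145884e-04] 59.29813123470685
76.68151640492744 [-1.09856392e-03 -3.78904447e-04 -9.99999325e-01]
cm [0.26515966 0.06751876 7.27306003]
```

View pics/s3.png

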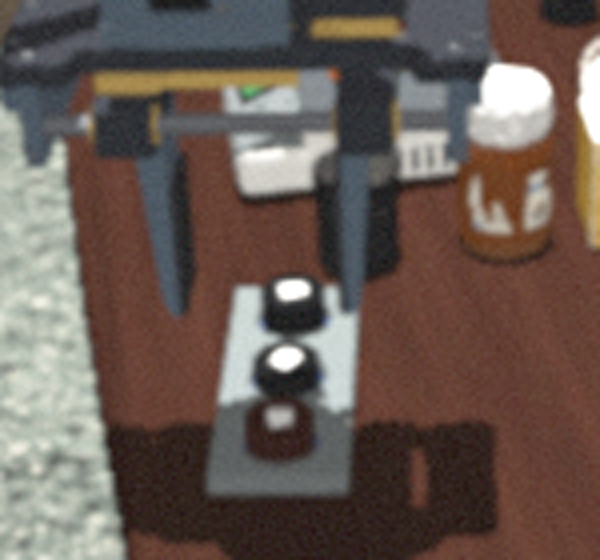

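The crop shows the open tips at (178,312) and (350,308), straddling the row, with the red specimen at (280,425) and the neighbours untouched. Now correct and descend.

Call:
{"api": "servo_tool", "payload": {"commands": [[[0.25, 0.07, 2, 0], [0, 0, 2, 0], [0, 0, 1.4, 0], [0, 0, 0, 0], [0, 0, 0, 0]]]}}

```text
t: 11.18
eef_pos: [410.3, 162.6, 32.6]
tool_rot: [0.784, 0.62, 0.001, 0.0]
force: [-0.5, 0.3, -0.1]
width: 59.4
gripper_force: 0.0
```

```bash
python3 - <<'E'
from h import *
s=state();p=s['eef_pos'];print(p,s['force'])
S=grab_frame('side')
cv2.imwrite('pics/s4.png',cv2.resize(S[210:300,170:270],(600,540),interpolation=2)[...,::-1])
m=camera_model('side');E=np.linalg.inv(m['extrinsics']);u=lambda P:cv2.projectPoints(np.array(P,float).reshape(-1,3),cv2.Rodrigues(E[:3,:3])[0],E[:3,3],m['mtx'],np.array(m['dist']))[0].reshape(-1,2)
print((u([p,[409.3,162.5,21],[409.3,162.5,5]])-[170,210])*6)
E
```

```text
[410.29083197 162.64740679  32.64930939] [-0.48717295  0.30679255 -0.11884754]
[[299.78167696 290.92996032]
 [298.77803121 325.44919174]
 [302.07068121 370.86554776]]
```

View pics/s4.png

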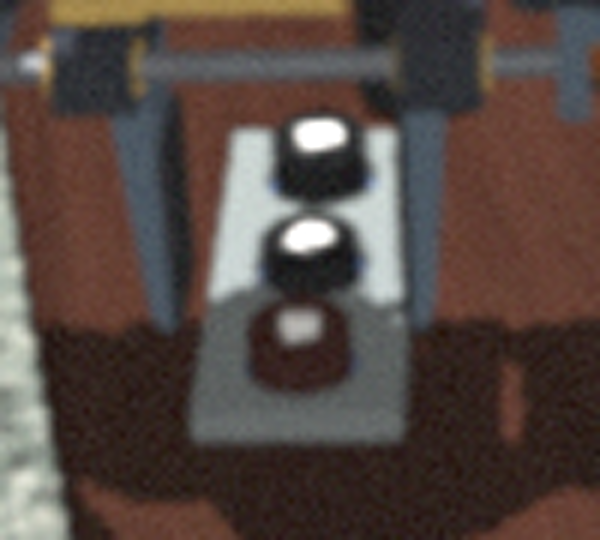

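Tips at (168,330) and (425,325) straddle the red specimen (300,345) evenly. Lower and grip.

Call:
{"api": "servo_tool", "payload": {"commands": [[[0, -0.05, 1.0, 0], [0, 0, 0.9, 0], [0, 0, 0, 0], [0, 0, 0, 0]]]}}

```text
t: 11.72
eef_pos: [409.2, 162.4, 12.8]
tool_rot: [0.784, 0.62, -0.0, 0.0]
force: [0.5, -1.1, 0.4]
width: 59.4
gripper_force: 0.0
```

Call:
{"api": "servo_tool", "payload": {"commands": [[[0, 0, 0, 0], [0, 0, 0, 0], [0, 0, 0, 0], [0, 0, 0, 0], [0, 0, 0, 0], [0, 0, 0, 0]]], "fingers": -1}}

```text
t: 12.48
eef_pos: [409.3, 162.5, 13.0]
tool_rot: [0.784, 0.62, 0.0, 0.0]
force: [0.2, -0.5, 2.5]
width: 28.9
gripper_force: 30.0
```

Call:
{"api": "servo_tool", "payload": {"commands": [[[0, 0, -0.5, 0], [0, 0, -1, 0], [0, 0, -2.5, 0], [0, 0, -4, 0], [0, 0, -3.5, 0], [0, 0, 0, 0], [0, 0, 0, 0]]]}}

```text
t: 13.35
eef_pos: [408.6, 162.2, 127.6]
tool_rot: [0.784, 0.62, -0.0, -0.0]
force: [-0.0, -0.3, -0.3]
width: 29.0
gripper_force: 30.0
```

```bash
python3 - <<'E'
from h import *
s=state();p=s['eef_pos'];print(p,s['tool_rot'],s['force'],s['width'],s['gripper_force'])
S=grab_frame('side')
m=camera_model('side');E=np.linalg.inv(m['extrinsics']);u=lambda P:cv2.projectPoints(np.array(P,float).reshape(-1,3),cv2.Rodrigues(E[:3,:3])[0],E[:3,3],m['mtx'],np.array(m['dist']))[0].reshape(-1,2)
o=np.array([180,150]);print((u([p,p+[0,0,8],p-[0,0,8]])-o)*6)
cv2.imwrite('pics/s5.png',cv2.resize(S[150:250,180:280],(600,600),interpolation=2)[...,::-1])
E
```

```text
[408.55201496 162.21201674 127.59752076] [ 7.84390288e-01  6.20267428e-01 -4.33819315e-04 -7.81229047e-05] [-0.03670287 -0.26755086 -0.27678391] 29.027962622767628 29.999925792217255
[[212.87840036 357.40311976]
 [211.02831694 330.76137578]
 [214.71577437 383.76323609]]
```

View pics/s5.png

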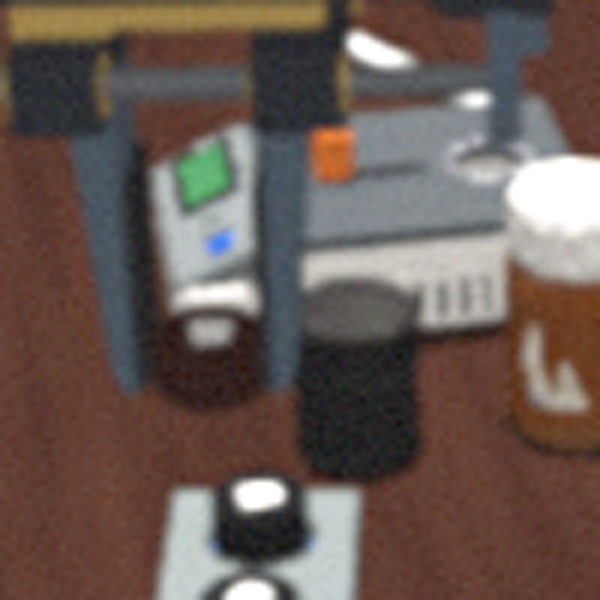

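The crop shows the specimen held level between the tips, label at (211,332) where TCP+8 mm projects (so its underside is 8 mm below TCP); the port beyond is open, tab at (332,153). Carry it over.

Call:
{"api": "servo_tool", "payload": {"commands": [[[2, -0.3, 0, 0], [4, -0.5, 0, 0], [4, -0.5, 0, 0], [3.6, 1.7, 0, 0], [3.6, 1.7, 0, 0], [3.6, 1.7, 0, 0], [3.6, 1.7, 0, 0], [2.4, 1.2, 0, 0], [1.4, 0.6, 0, 0], [0, 0, 1.2, 0], [0, 0, 1.2, 0], [0, 0, 0, 0], [0, 0, 0, 0]]]}}

```text
t: 15.02
eef_pos: [545.1, 419.6, 104.0]
tool_rot: [0.784, 0.62, -0.0, 0.0]
force: [0.6, 0.6, 0.8]
width: 28.7
gripper_force: 30.0
```

```bash
python3 - <<'E'
from h import *
from scipy.spatial.transform import Rotation as R
s=state();p=s['eef_pos'];M=R.from_quat(s['tool_rot']).as_matrix();print(s['t'],p,M[:,2],s['width'],s['gripper_force'])
print('cm',M.T@(np.array([544.8,419.6,60])-p)/10)
S=grab_frame('side');np.save('side6.npy',S)
m=camera_model('side');E=np.linalg.inv(m['extrinsics']);u=lambda P:cv2.projectPoints(np.array(P,float).reshape(-1,3),cv2.Rodrigues(E[:3,:3])[0],E[:3,3],m['mtx'],np.array(m['dist']))[0].reshape(-1,2)
o=np.array([215,115]);print((u([p+[0,0,8],p-[0,0,8],[544.8,419.6,45]])-o)*8)
cv2.imwrite('pics/s6.png',cv2.resize(S[115:190,215:295],(640,600),interpolation=2)[...,::-1])
# port ring in pre-grasp side frame
A=np.load('side2.npy');h=cv2.cvtColor(A,cv2.COLOR_RGB2HSV)
B=np.load('side0.npy');h0=cv2.cvtColor(B,cv2.COLOR_RGB2HSV)
for hh in(h,h0):
    k=(hh[...,2]>150)
    for c,a,b in blobs(k,(248,168,274,184),4)[0]:print(c,a,b,cast('side',[b[:2]+b[2:]/2-.5],45))
E
```

```text
15.025 [545.05296599 419.63530749 103.95072443] [-1.60884624e-04 -2.24909541e-04 -9.99999962e-01] 28.67038552989206 29.999905228614807
cm [-0.00814833 -0.02333905  4.39507714]
[[370.17715342 266.10870114]
 [370.9882071  321.58731801]
 [372.60258367 493.27681122]]
[267.94 179.35] 82 [258 175  16   9] [[550.25155228 406.25136226  45.        ]]
[248.29 171.93] 14 [248 168   2  10] [[521.72979326 447.63739625  45.        ]]
[264.17 177.75] 159 [253 172  21  12] [[546.80280841 414.76569293  45.        ]]
```

View pics/s6.png

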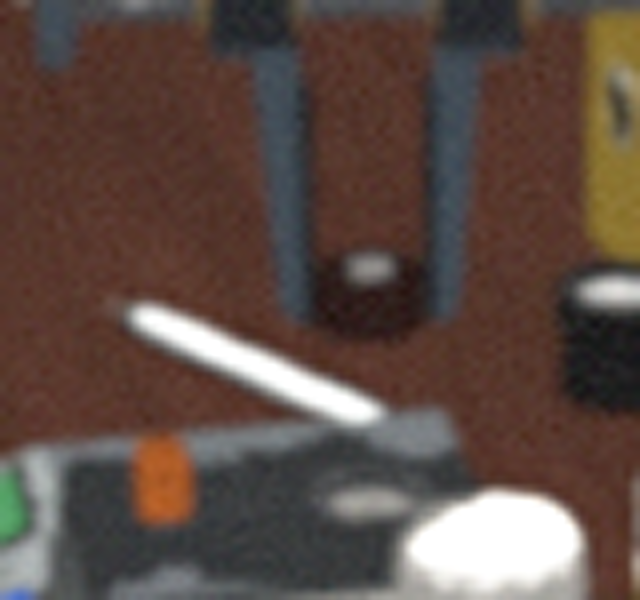

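```bash
python3 - <<'E'
from h import *
np.set_printoptions(suppress=True,precision=2)
B=np.load('side6.npy')
m=camera_model('side');E=np.linalg.inv(m['extrinsics']);u=lambda P:cv2.projectPoints(np.array(P,float).reshape(-1,3),cv2.Rodrigues(E[:3,:3])[0],E[:3,3],m['mtx'],np.array(m['dist']))[0].reshape(-1,2)
G=cv2.cvtColor(B,cv2.COLOR_RGB2GRAY)
print(G[172:183,252:272])
for nm,win,th in(('port',(254,172,268,182),105),('label',(256,145,267,151),90)):
    bl=blobs(G>th,win,5)[0];print(nm,bl)
    for c,a,b in bl:
        if nm=='port':print(cast('side',[c],45),tri((195.9,176.4),c))
print('label expected',u([545.05,419.6,112]),'port exp',u([544.8,419.6,45]))
T0=np.load('top0.npy')
G0=cv2.cvtColor(T0,cv2.COLOR_RGB2HSV);print('bright ring top V'); print(cv2.cvtColor(T0,cv2.COLOR_RGB2GRAY)[167:187,186:206])
E
```

```text
[[ 60  58  57  59  57  60  58  60  63  62  67  68  73  82  83  83  82  77
   66  61]
 [ 57  60  62  64  70  72  71  69  72  71  71  65  70  70  64  67  63  61
   58  56]
 [ 60  62  66  75  81  85  73  69  63  66  69  73  66  76  77  74  64  55
   60  55]
 [ 56  62  76  78  76  79  79  89  88  92  87  84  77  76  85  80  73  62
   56  56]
 [ 62  68  73  80  88 107 119 126 129 135 134 130 115  97  87  79  80  73
   72  73]
 [ 62  68  88  88 117 141 157 160 160 155 156 159 149 133 112  98  98 104
  109 125]
 [ 62  64  70  88 111 139 151 158 150 146 149 151 145 133 118 116 130 142
  163 203]
 [ 59  57  61  76  85 105 119 123 117 114 111 110 106  99 110 136 150 178
  226 255]
 [ 56  57  61  61  62  72  79  86  79  73  68  69  75  90 124 165 208 243
  255 255]
 [ 61  53  59  53  57  59  57  57  57  59  55  63  82 117 164 226 255 255
  255 255]
 [ 61  55  64  58  60  55  56  56  57  62  55  63  95 149 214 255 255 255
  255 255]]
port [(array([261.87, 177.89]), np.int32(45), array([256, 176,  12,   6], dtype=int32))]
[[543.98 413.56  45.  ]] (array([545.82, 420.22,  41.65]), np.float64(0.253
[... 1184 characters left out ...]
 192 185
  130 133]
 [127 126 129 163 161 168 206 204 203 202 201 204 204 205 207 177 167 177
  129 134]
 [130 131 124 195 204 109 172 205 203 203 203 204 205 204 193 212 190 133
  133 135]
 [128 130 132 141 215 213 162 198 205 206 207 205 205 193 204 170 114 124
  133 136]
 [127 128 130 135 141 154 145 123 167 188 189 180 151 200 199 124 121 129
  135 136]
 [130 131 135 133 135 130 167 203 215 194 191 234 246 213 139 123 127 132
  132 134]
 [128 132 133 134 134 131 136 141 143 131 134 149 154 142 129 129 129 131
  134 133]
 [127 131 134 136 135 135 135 132 129 130 133 134 133 128 130 128 128 133
  136 136]
 [129 132 135 134 136 133 133 131 129 133 134 135 132 129 128 130 127 131
  131 134]]
```

```bash
python3 - <<'E'
from h import *
np.set_printoptions(suppress=True,precision=2,linewidth=150)
B=np.load('side0.npy');print(B[169:185,250:276,2])
m=camera_model('side');E=np.linalg.inv(m['extrinsics']);u=lambda P:cv2.projectPoints(np.array(P,float).reshape(-1,3),cv2.Rodrigues(E[:3,:3])[0],E[:3,3],m['mtx'],np.array(m['dist']))[0].reshape(-1,2)
print(cast('top',[(195.7,176.8)],45));t=np.linspace(0,2*np.pi,8,endpoint=False)
print(u(np.c_[544.5+14*np.cos(t),419.6+14*np.sin(t),45+0*t]))
# reference: plate corners seen by top -> projected into side
print(u(cast('top',[(174.7,162),(219.9,164.7)],45)))
cv2.imwrite('pics/s0c.png',cv2.resize(B[155:215,200:280],(800,600),interpolation=2)[...,::-1])
E
```

```text
[[146 143 141 137 135 141 141 142 145 141 136 143 137 143 140 140 144 140 149 143 135 109  80  46  46  45]
 [139 140 140 148 142 142 144 143 146 139 141 143 138 140 141 140 140 135 143 147 138 124  93  64  46  46]
 [145 144 143 141 139 141 143 141 139 140 140 140 141 141 136 141 145 142 137 141 142 132 110  80  55  44]
 [135 145 143 142 144 142 141 145 153 163 164 160 157 157 156 147 140 140 144 143 146 136 129  98  62  50]
 [135 143 143 141 143 161 168 166 162 184 180 178 171 172 174 163 157 155 151 144 140 145 135 110  80  50]
 [140 146 140 145 162 184 192 176 148 142 141 137 136 144 144 159 174 172 159 145 144 139 138 121  86  58]
 [140 146 142 150 162 174 169 133  99  87  75  80  86  90 107 121 148 174 178 153 142 141 141 143 124  97]
 [131 142 143 156 162 155 118  81  65  64  68  66  68  83 100 111 136 175 190 182 189 195 210 229 236 229]
 [119 136 142 145 160 157 120  78  68  81  83  83  80  92 124 155 173 203 232 250 255 255 255 255 255 255]
 [118 133 139 147 153 160 135 112 110 120 125 121 122 117 147 184 226 248 255 255 255 255 255 255 255 255]
 [133 133 140 137 140 150 143 139 144 159 159 159 149 141 149 194 247 255 255 255 255 255 255 255 255 255]
 [146 136 141 143 141 146 142 142 149 153 160 153 152 146 169 229 255 255 255 255 255 255 255 255 255 255]
 [142 145 138 144 139 138 143 137 137 141 150 145 138 147 193 255 255 255 255 255 255 255 255 255 255 255]
 [138 137 140 137 143 142 138 142 141 138 139 142 138 153 198 255 255 255 255 255 255 255 255 255 255 255]
 [140 140 134 146 138 139 142 142 140 141 144 142 136 145 183 242 255 255 255 255 255 255 255 255 255 255]
 [139 139 141 141 140 141 143 137 142 139 142 141 138 141 165 206 247 255 255 255 255 255 255 255 255 255]]
[[544.38 420.16  45.  ]]
[[267.66 175.93]
 [264.74 174.24]
 [259.93 173.97]
 [255.99 175.28]
 [255.19 177.43]
 [258.08 179.17]
 [262.99 179.44]
 [266.97 178.09]]
[[270.17 166.1 ]
 [280.07 185.47]]
```

View pics/s0c.png

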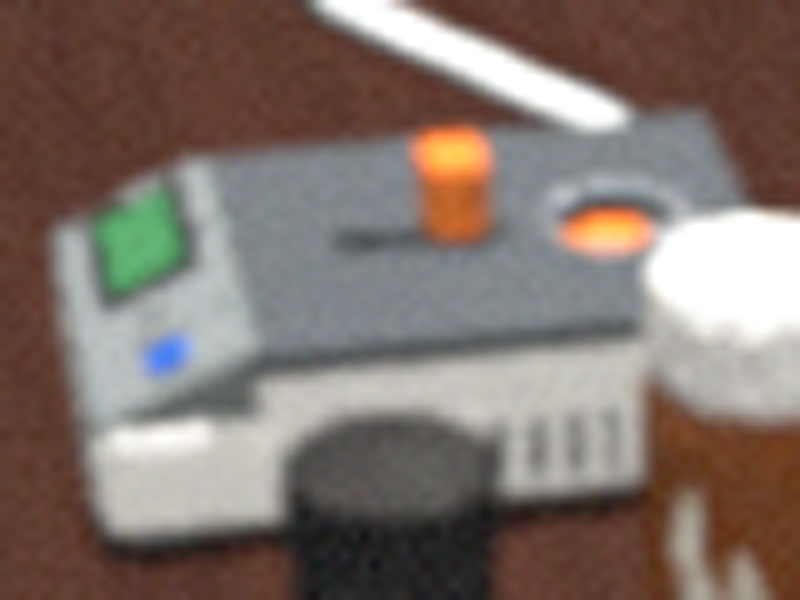

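In unshadowed side0 the port ring is centred at (261.2,176.3) against (261.5,176.7) predicted, the same offset as the label, so the port estimate is confirmed. Lower.

Call:
{"api": "servo_tool", "payload": {"commands": [[[0, -0.05, 1.5, 0], [0, 0, 1.5, 0], [0, 0, 0.8, 0], [0, 0, 0.4, 0], [0, 0, 0, 0], [0, 0, 0, 0], [0, 0, 0, 0], [0, 0, 0, 0]]]}}

```text
t: 16.08
eef_pos: [544.9, 420.3, 62.2]
tool_rot: [0.784, 0.62, 0.0, 0.0]
force: [-0.5, -0.2, -0.9]
width: 28.8
gripper_force: 30.0
```

```bash
python3 - <<'E'
from h import *
from scipy.spatial.transform import Rotation as R
for i in range(3):
    s=state();p=s['eef_pos'];M=R.from_quat(s['tool_rot']).as_matrix();print(s['t'],p,M[:,2],s['width'],s['gripper_force'],s['force'])
    S=grab_frame('side')
m=camera_model('side');E=np.linalg.inv(m['extrinsics']);u=lambda P:cv2.projectPoints(np.array(P,float).reshape(-1,3),cv2.Rodrigues(E[:3,:3])[0],E[:3,3],m['mtx'],np.array(m['dist']))[0].reshape(-1,2)
o=np.array([215,135]);print((u([p+[0,0,8],p-[0,0,8],[544.5,419.8,45]])-o+.5)*8)
cv2.imwrite('pics/s7.png',cv2.resize(S[135:210,200:300],(800,600),interpolation=2)[...,::-1])
E
```

```text
16.075 [544.90004874 420.25197995  62.24897711] [ 5.12148628e-04  2.86312428e-04 -9.99999828e-01] 28.806783978786655 29.999970495700836 [-0.49806522 -0.19071971 -0.88146872]
16.125 [544.84427575 420.19216677  62.15500815] [ 3.30148537e-04  1.47633920e-04 -9.99999935e-01] 28.7624658763109 29.99995619058609 [-0.83632837 -0.58914167 -1.43276217]
16.175 [544.80816192 420.20155697  62.07391788] [ 2.62206991e-04  1.40434409e-04 -9.99999956e-01] 28.418915074230604 30.000030398368835 [-0.42008615 -0.56122444 -0.39463515]
[[374.88726901 252.92209814]
 [375.66943444 306.36390088]
 [375.35956242 337.09262604]]
```

View pics/s7.png

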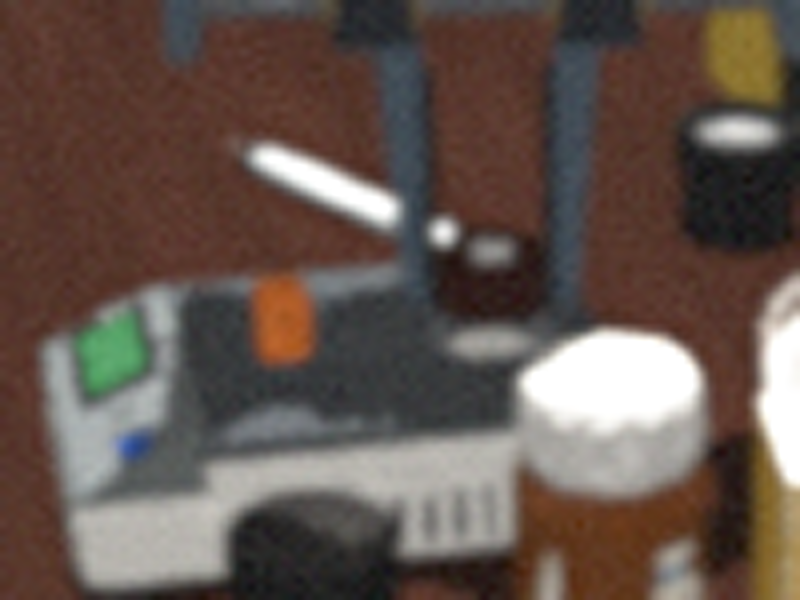

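The crop shows the specimen level over the open port (490,340), label at (492,248) as predicted, tab at its stop (285,320), bottle, case and carton in place. Only 2 mm too high.

Call:
{"api": "servo_tool", "payload": {"commands": [[[-0.04, -0.03, 0.1, 0], [0, 0, 0.1, 0], [0, 0, 0, 0], [0, 0, 0, 0], [0, 0, 0, 0], [0, 0, 0, 0], [0, 0, 0, 0]]]}}

```text
t: 17.1
eef_pos: [544.4, 419.8, 59.9]
tool_rot: [0.784, 0.62, 0.0, 0.0]
force: [-0.6, -0.2, -0.2]
width: 28.5
gripper_force: 30.0
```

```bash
python3 -c "
from plant import *
s=state();print(s['eef_pos'],s['joint_velocities']);print(close_job())"
```

```text
[544.37406567 419.82584428  59.93475042] [-4.66986947e-04 -9.76951531e-04 -1.03563813e-03  5.03790711e-04
  9.98124301e-05 -1.15501525e-03]
the job is handed in; nothing more can be done
None
```

I opened the shutter to its end stop and handed the job in at about 17 s with the red specimen still gripped level over the port; by tool position and camera measurements it is centred to about 1 mm, its underside about 7 mm up. The close-up of the meter showed nothing moved there; I took no final picture of the rack.

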